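Bolt in a returned laptop and hold the reader over its tag

ROBOT

A 6-joint arm with a two-finger parallel gripper is mounted at the origin on the work surface. World frame = base frame: x ahead of the robot, y to its left, z up, the work surface at z = 0. Lengths are in m, angles in rad, forces in N, time in s.
With the tool pointing down it reaches from about 0.375 to 0.825 m from the base axis. Payload 5.5 kg.
Tool frame: the origin (TCP) lies midway between the tips of the shut fingers; the grasp point (between the pads) lies 19 mm behind it (robot.hold_point_z is the distance from the TCP to the grasp point, in m); z points along the fingers, y is the direction in which the jaws open and shut (so a half turn about z gives the same grasp; the last joint's range is limited). The gripper opens to 85 mm and grips with 20 to 120 N. Pads are 22 mm wide; open, the fingers measure 114 mm over their backs; the gripper's body (76 mm by 85 mm) begins 54 mm behind the grasp point. The pads swing forward as they close: fully open they stand 13 mm farther back than shut.
Start: joints at [1.265, 0.314, -0.047, 1.21, 0, 1.571], TCP at [0.181, 0.572, 0.231] pointing down, gripper open.
Joint ranges: [-2.67, 2.67], [-0.69, 1.73], [-1.03, 1.25], [-2.08, 2.16], [-1.42, 1.45], [-3.14, 3.14]. Speed limits (rad/s): [2.39, 2.39, 3.01, 3.14, 3.14, 3.14].

INTERFACE

Orientations are given as [roll, pitch, yaw] about the fixed x, y, z axes, in that order (R = Rz(yaw) Ry(pitch) Rx(roll)).
In Python, from workcell import sensors, cams, job, robot gives the robot as it stands.
- The arm moves only by the tool move_arm, never from a script. Its argument "rows" is text: rows parted by semicolons, each of 6 numbers parted by spaces: the shift along the tool's x, y, z in mm, then the turn, a rotation vector about the tool's x, y, z in rad. In form: x y z rx ry rz; .... A call has 1 to 12 rows; each row shifts and turns the commanded pose from where the row before left it, along the tool's axes as they then stand; what a row does not reach is not made up. A row lasts 1/10 s, in which the tool goes at most 50 mm and 8.59 degrees, less where a joint would pass 70% of its speed; a pose out of reach is approached as far as the arm can. A call with a gripper value outside its range is refused whole. "fingers" is the closure, from -1 (fully open) to 1 (shut), so that 0 is half open, set as the call begins (left out, the last holds). The fingers move at their own pace and stop on an object; "force" is the grip in N (left out, the last holds). Time passes only in rows, so rows that do not move let the fingers close. It gives the time, the measured TCP pose, the force and the opening at its end, in the units of the state.
- sensors.observe(): the state, without advancing time (a new reading comes with each control period).
- cams.capture(name): name is "side" or "top"; returns a dict with "image" (480x640x3 uint8, red, green, blue), "mtx" (3x3 intrinsics, pixels), "rvec" (rotation vector, rad) and "tvec" (3), from world to camera coordinates, as OpenCV has them. Camera axes: x right, y down, z forward; pixel columns grow to the right and rows downward; lengths in m; the calibration is good to about 2 mm. A picture is of the moment at which its call begins. There is no depth.
- job.sign_off(): hands the job in, once; it reports no verdict.
The state is a dict: "time": time; "q": joint angles; "joint_vel": joint speeds; "tau": joint torques, N m; "tcp_pos": TCP position; "tool_rot": TCP orientation; "contact_force": force on the tool from outside, world axes, zero at the start; "ft_torque": the same for the moment, N m; "width": opening from 0.0 (shut) to 1.0 (fully open).
Only numpy, scipy, OpenCV 4.12 (cv2) and the standard library are available. Lean on these libraries where they do the work, as an engineer would, in place of code of your own. Each camera call takes 0.05 s, during which the arm holds its last target.

TASK

Check in the laptop: first slide the barrel bolt beside it fully home into its red keeper, then take the yellow tag reader by its grip and carry it up over the router, its underside higher than the antenna tips. Finish still holding the reader, upright and motionless, about 15 mm above the striped asset tag on the laptop's lid, centred over it and with its long side along the tag's long side. Do not let the reader touch the laptop, its cradle or the router, and leave the router, highlighter and charger where they are; the program ends while holding the reader there.

Things in the scene. Friction and masses are not known exactly. Their poses are not given: they have to be found in the camera images.
- cradle: Laptop cradle fixed to the desk: aluminium plate (250 mm along x, 395 along y) with a closed black laptop (210 x 300 x 20 mm) on it, lid top 26 mm above the desk. Origin on the desk under the laptop's centre; z up, x from the laptop's near edge to its far edge. A red strap crosses the lid along y at x = +48 mm (26 mm wide, top 33 mm above the desk).
- keeper (a point): Top centre of the red keeper at the strap's end beside the laptop, 33 mm above the desk, at x = +48, y = -190 mm of the cradle (axes as the cradle's). The bolt lies beside the laptop along y = -190 mm and slides along the cradle's +x into it. The bolt's two steel guides, at x = -98 and +10 mm, are 33 mm high.
- bolt (a joint): How far the brass bolt has been slid along the cradle's +x axis, in m: 0 fully drawn back, 0.045 fully home in the keeper, against its stop. It stays where it is left; about 2.5 N of friction.
- bolt_knob (a point): Middle of the bolt's upright black knob, 60 mm above the desk; the knob is round, 16 mm in diameter, from 48 to 72 mm above the desk, on a 12 mm stem. It moves along the cradle's x with the bolt.
- reader_center (a point): Yellow hand-held tag reader (about 0.2 kg), upright and loose on a white charging pad 8 mm thick; this is its centre, 39 mm above its flat underside (the reading face), 39 mm below its top. z up. Head 50 mm along x, 80 mm along y, 22 mm high; above it, up to 78 mm, the grip bar, 24 mm thick along x, 60 mm long along y. The centre starts 47 mm above the desk.
- tag_top (a point): Centre of the upper face of the asset tag, a white label with black stripes stuck on the laptop's lid, 26 mm along its x, 52 mm along its y; 27 mm above the desk, z up. The reader is aligned when its y runs along the tag's y, either way round.
- router: White network router, loose on the desk between the reader and the cradle: 190 mm along its x, 100 mm along its y, 28 mm thick, four upright 8 mm antennas along its +y side (y = +30 mm, x = -75, -25, 25, 75 mm) whose tips are 150 mm above the desk. Origin at the centre of its underside.
- highlighter: Blue highlighter pen, loose, 22 x 118 x 19 mm, lying along its y; origin at the middle of its underside.
- charger: Black laptop charger brick, loose, 46 x 105 x 30 mm, long along its y; origin at the middle of its underside.

How it is judged:
By the outcome, as a careful person would: the job done as asked, in the order asked, and still so for the second after the job is handed in, while the arm keeps its last pose, push and grip.
It also fails if it takes over 59 s, if anything falls off the work surface, if the arm or the gripper's body presses on something with over 40 N, if the wrist force passes 120 N, or if a joint passes its speed limit or range.

## Working session

There is one attempt and no reset: what is moved stays moved. The work goes in short steps, Python scripts to look and compute and a tool call to move; the robot and the scene stay as the last step left them, time stands still between calls to the robot, and variables do not carry over. Pictures are saved under pics/ and viewed, and the job is handed in when it is done.

Besides the shell and the picture viewer there is one more tool, called after ">>>" by a JSON object that holds its "api" and its "payload", one argument or row to a line. move_arm: Moves the arm, as the interface text tells. Its arguments: {"type":"object","properties":{"rows":{"type":"string"},"fingers":{"type":"number"},"force":{"type":"number"}},"required":["rows"]}

```bash
mkdir -p pics; cat > h.py <<'E'
import numpy as np, cv2, pickle
def save(name, tag):
    from workcell import cams
    c=cams.capture(name); cv2.imwrite(f'pics/{tag}.png', c['image'][:,:,::-1]); pickle.dump(c,open(f'pics/{tag}.pkl','wb')); return c
def load(tag): return pickle.load(open(f'pics/{tag}.pkl','rb'))
def ray(c,uv):
    R=cv2.Rodrigues(np.array(c['rvec'],float))[0]; t=np.array(c['tvec'],float).ravel()
    d=np.linalg.inv(np.array(c['mtx']))@np.array([uv[0],uv[1],1.0]); return -R.T@t, R.T@d
def onz(c,uv,z):
    o,d=ray(c,uv); return o+d*(z-o[2])/d[2]
def proj(c,p):
    return cv2.projectPoints(np.array(p,float).reshape(-1,3),np.array(c['rvec'],float),np.array(c['tvec'],float),np.array(c['mtx'],float),None)[0].reshape(-1,2)
def tri(c1,u1,c2,u2):
    o1,d1=ray(c1,u1);o2,d2=ray(c2,u2);d1/=np.linalg.norm(d1);d2/=np.linalg.norm(d2)
    A=np.stack([d1,-d2],1);s=np.linalg.lstsq(A,o2-o1,rcond=None)[0];a=o1+d1*s[0];b=o2+d2*s[1]
    return (a+b)/2,np.linalg.norm(a-b)
E
python3 - <<'E'
from h import *
from workcell import sensors,robot
for n in('top','side'):
    c=save(n,n+'0'); print(n,ray(c,(320,240)),c['mtx'][0][0])
s=sensors.observe(); print(s); print(robot.hold_point_z)
E
```

```text
top (array([ 0.40381771, -0.09726167,  0.9602946 ]), array([ 0.17577689, -0.0109649 , -0.98443476])) 462.36287977626387
side (array([0.19864797, 0.41345607, 0.72021076]), array([ 0.41822456, -0.55320247, -0.72050929])) 495.925627477761
{'time': 0.1, 'q': array([ 1.26500389e+00,  3.14162382e-01, -4.79802415e-02,  1.21025499e+00,
       -2.04471256e-05,  1.57082511e+00]), 'joint_vel': array([ 0.00205461, -0.00065128,  0.00250525, -0.00046421, -0.0005542 ,
        0.00015167]), 'tau': array([ 1.44380760e-03, -5.40767419e+01,  3.40541482e+01,  1.11688825e-02,
       -2.70755697e-05,  1.30257925e-05]), 'tcp_pos': array([0.18047101, 0.57164114, 0.23051607]), 'tool_rot': array([-3.13999137e+00,  2.04931827e-05,  2.83577147e+00]), 'contact_force': array([ 0.49978816, -0.3300606 , -0.46150608]), 'ft_torque': array([-0.00463274, -0.01500206, -0.0502584 ]), 'width': 1.0016364824863773}
0.0187
```

View pics/top0.png

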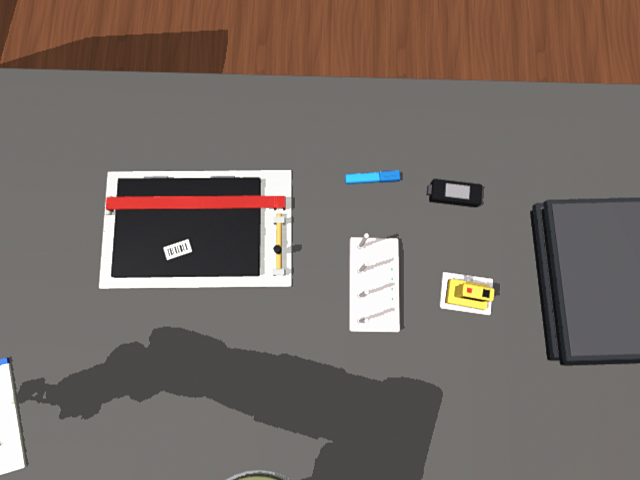

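View pics/side0.png

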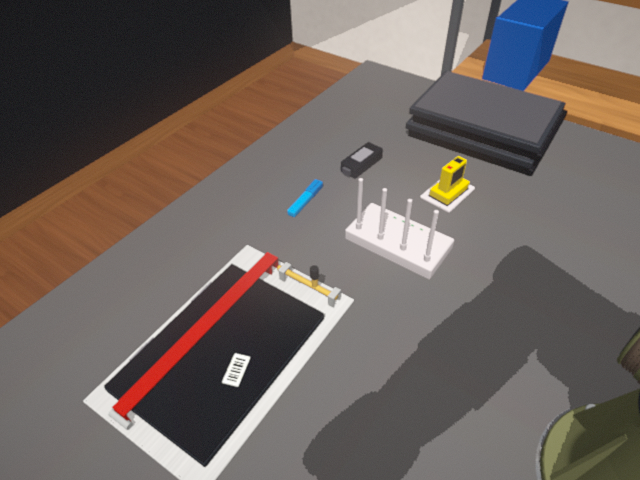

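The top view (up = +x, left = +y) shows the cradle at about (195,230), the knob at (278,248), the tag at (178,249), the router at (375,285) and the reader at (470,292). The highlighter and charger lie above them. I'll zoom in to measure.

```bash
python3 - <<'E'
from h import *
t=load('top0');s=load('side0')
a=t['image'][:,:,::-1]; b=s['image'][:,:,::-1]
A=cv2.resize(a[160:300,95:305],None,fx=3.8,fy=3.8,interpolation=cv2.INTER_CUBIC); cv2.imwrite('pics/z1.png',A)
A=cv2.resize(a[225:340,340:505],None,fx=4.8,fy=4.8,interpolation=cv2.INTER_CUBIC); cv2.imwrite('pics/z2.png',A)
A=cv2.resize(b[145:280,340:485],None,fx=4.4,fy=4.4,interpolation=cv2.INTER_CUBIC); cv2.imwrite('pics/z3.png',A)
for n,c in(('t',t),('s',s)):
    im=c['image'][:,:,::-1]; h=cv2.cvtColor(im,cv2.COLOR_BGR2HSV)
    for nm,lo,hi in(('yel',(22,150,80),(35,255,255)),('red',(0,180,60),(6,255,255))):
        m=cv2.inRange(h,lo,hi); k=cv2.connectedComponentsWithStats(m)
        for i in range(1,k[0]):
            if k[2][i][4]>60: print(n,nm,k[2][i],k[3][i])
E
```

```text
t yel [446 280  40  29 104] [456.67307692 297.44230769]
t yel [454 281  41  22 343] [470.10787172 291.58309038]
t red [ 106  195  179   16 2159] [194.04075961 202.05511811]
s yel [430 156  40  49 945] [449.68571429 182.54920635]
s red [ 113  253  163  167 3061] [188.82097354 339.2613525 ]
```

View pics/z1.png

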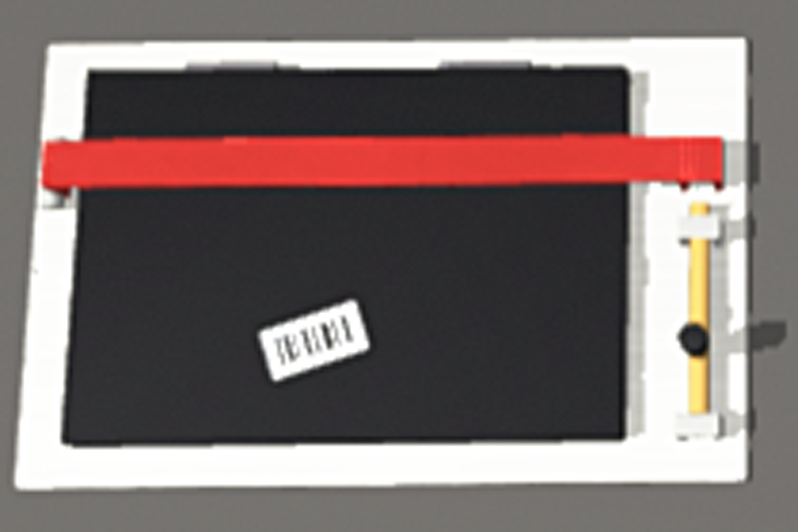

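View pics/z2.png

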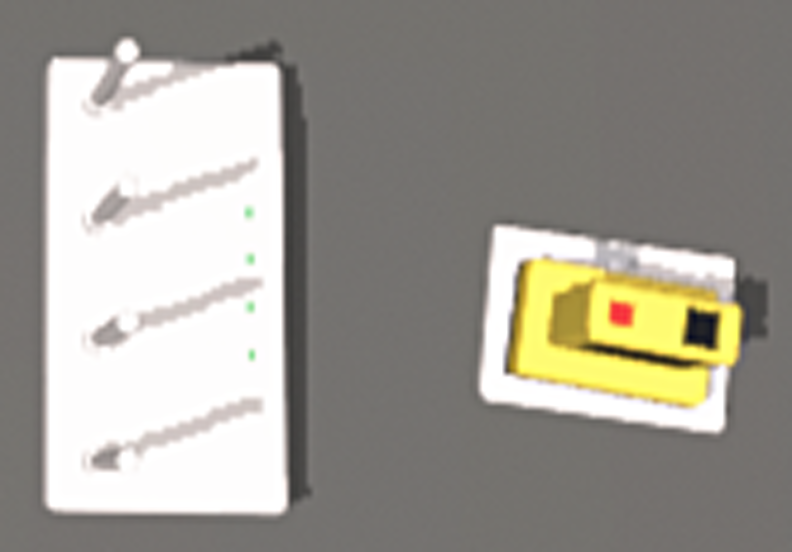

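View pics/z3.png

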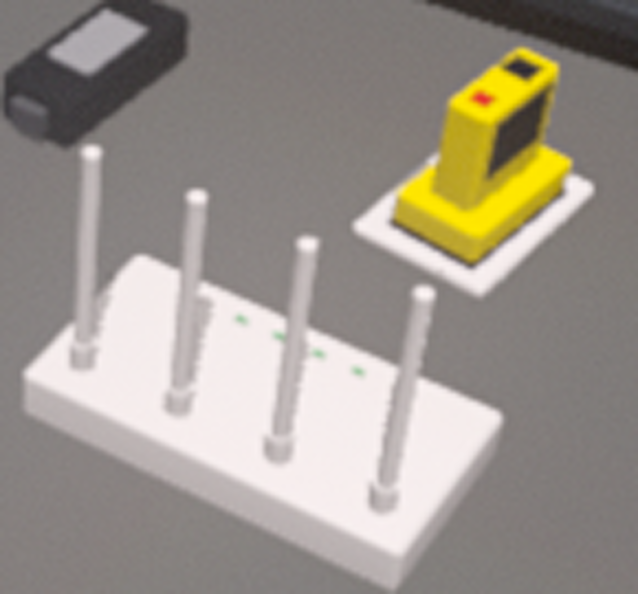

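```bash
python3 - <<'E'
from h import *
t=load('top0');s=load('side0')
im=t['image'][:,:,::-1]; h=cv2.cvtColor(im,cv2.COLOR_BGR2HSV)
def Z1(u,v): return ((u+.5)/3.8-.5+95,(v+.5)/3.8-.5+160)
def Z2(u,v): return ((u+.5)/4.8-.5+340,(v+.5)/4.8-.5+225)
def Z3(u,v): return ((u+.5)/4.4-.5+340,(v+.5)/4.4-.5+145)
np.set_printoptions(precision=4,suppress=True)
print('lid', [onz(t,Z1(*p),.026)[:2] for p in((90,70),(629,68),(622,438),(64,440))])
print('plate', [onz(t,Z1(*p),.006)[:2] for p in((48,45),(746,39),(746,479),(16,487))])
print('strap y line', [onz(t,Z1(*p),.033)[:2] for p in((43,142),(43,188),(722,138),(722,183))])
print('guides',[onz(t,Z1(*p),.033)[:2] for p in((699,225),(697,424))])
print('knob top', onz(t,Z1(692,337),.072))
# tag
m=cv2.inRange(h,(0,0,120),(180,80,255)); sub=np.zeros_like(m); sub[232:265,155:200]=m[232:265,155:200]
sub=cv2.morphologyEx(sub,cv2.MORPH_CLOSE,np.ones((5,5)))
cn=max(cv2.findContours(sub,0,1)[0],key=cv2.contourArea); r=cv2.minAreaRect(cn);bx=cv2.boxPoints(r); print('tag',r)
P=np.array([onz(t,p,.027)[:2] for p in bx]); print(P,P.mean(0),[np.linalg.norm(P[i]-P[i-1]) for i in range(4)],[np.arctan2(*(P[i]-P[i-1])[::-1]) for i in range(4)])
print('reader top', [onz(t,Z2(*p),.086)[:2] for p in((598,280),(742,304),(735,365),(582,345))])
print('side reader top', [onz(s,Z3(*p),.086)[:2] for p in((525,47),(558,64),(489,120),(450,98))])
print('head top', [onz(t,Z2(*p),.030)[:2] for p in((527,260),(512,372),(700,404))])
print('pad', [onz(t,Z2(*p),.008)[:2] for p in((492,224),(736,258),(722,432),(480,402))])
print('router', [onz(t,Z2(*p),.028)[:2] for p in((48,58),(280,62),(288,514),(46,512))])
print('ant tri',[tri(t,Z2(*a),s,Z3(*b)) for a,b in(((126,50),(91,152)),((128,185),(197,197)),((130,321),(308,242)),((128,459),(423,294)))])
print('tag side',[onz(s,(236,369.5),.027)])
E
```

```text
lid [array([0.6925, 0.3176]), array([0.7011, 0.021 ]), array([0.4961, 0.0155]), array([0.4883, 0.3105])]
plate [array([0.7127, 0.3515]), array([ 0.7263, -0.042 ]), array([ 0.4774, -0.0501]), array([0.4643, 0.3423])]
strap y line [array([0.649 , 0.3357]), array([0.6234, 0.3329]), array([ 0.6604, -0.0324]), array([ 0.6351, -0.0332])]
guides [array([ 0.6115, -0.0217]), array([ 0.5037, -0.0246])]
knob top [ 0.544  -0.0235  0.072 ]
tag ((177.0500030517578, 249.14999389648438), (13.597792625427246, 27.195585250854492), 71.56504821777344)
[[0.5484 0.2138]
 [0.5674 0.1627]
 [0.541  0.152 ]
 [0.5222 0.2028]] [0.5447 0.1828] [np.float64(0.028400982386885914), np.float64(0.05446781633922533), np.float64(0.02850929113912666), np.float64(0.05419310513859367)] [np.float64(0.3941474436012678), np.float64(-1.2142430247008265), np.float64(-2.757233576176492), np.float64(1.9251841157148242)]
reader top [array([ 0.4838, -0.3818]), array([ 0.4756, -0.4384]), array([ 0.4517, -0.4345]), array([ 0.4581, -0.3746])]
side reader top [array([ 0.4715, -0.4405]), array([ 0.4529, -0.437 ]), array([ 0.4612, -0.38  ]), array([ 0.4832, -0.3847])]
head top [array([ 0.4966, -0.3704]), array([ 0.4498, -0.3627]), array([ 0.4383, -0.4407])]
pad [array([ 0.514 , -0.3622]), array([ 0.5017, -0.4673]), array([ 0.4276, -0.4577]), array([ 0.4379, -0.3549])]
router [array([ 0.5786, -0.1683]), array([ 0.5792, -0.2676]), array([ 0.3898, -0.2689]), array([ 0.3885, -0.1691])]
ant tri [(array([ 0.5589, -0.188 ,  0.151 ]), np.float64(0.0007983245891763227)), (array([ 0.5088, -0.1888,  0.1504]), np.float64(0.000213083830295058)), (array([ 0.459 , -0.1896,  0.1509]), np.float64(0.00018402327616079213)), (array([ 0.4094, -0.1892,  0.1497]), np.float64(0.0008263071822785606))]
tag side [array([0.5445, 0.1827, 0.027 ])]
```

```bash
cat >> h.py <<'E'
from scipy.spatial.transform import Rotation as Ro
def goto(x,y,z,yaw):
    """needed shift in present tool axes (mm), yaw turn and tilt error as tool rotvec"""
    from workcell import sensors
    o=sensors.observe(); R=Ro.from_euler('xyz',o['tool_rot']); T=Ro.from_euler('xyz',[np.pi,0,yaw])
    np.set_printoptions(precision=4,suppress=True)
    d=np.array([x,y,z])-o['tcp_pos']
    print('t',o['time'],'pos',o['tcp_pos'],'rpy',o['tool_rot'],'F',o['contact_force'],'w',o['width'])
    print('turn',(R.inv()*T).as_rotvec(),'shift now(mm)',R.inv().apply(d)*1e3,'shift after turn',T.inv().apply(d)*1e3)
E
python3 -c "
from h import *
goto(.544,-.0235,.20,.028)"
```

```text
t 0.1 pos [0.1805 0.5716 0.2305] rpy [-3.14    0.      2.8358] F [ 0.4998 -0.3301 -0.4615] w 1.0016364824863773
turn [-0.0003  0.0023  2.8078] shift now(mm) [-525.8436 -458.0272   31.2603] shift after turn [346.7247 605.0853  30.5161]
```

>>> {"api": "move_arm", "payload": {
  "rows": "0 0 0 0 0 0.14; 0 0 0 0 0 0.14; 0 0 0 0 0 0.14; 0 0 0 0 0 0.14; 0 0 0 0 0 0.14; 0 0 0 0 0 0.14; 0 0 0 0 0 0.14; 0 0 0 0 0 0.14; 0 0 0 0 0 0.14; 0 0 0 0 0 0.14",
  "fingers": -1
}}

```text
time: 1.1
tcp_pos: [0.1805, 0.5718, 0.2308]
tool_rot: [-3.141, 0.001, 1.43]
contact_force: [0.0, 0.1, 0.3]
width: 1.0
```

>>> {"api": "move_arm", "payload": {
  "rows": "0 0 0 0 0 0.14; 0 0 0 0 0 0.14; 0 0 0 0 0 0.14; 0 0 0 0 0 0.14; 0 0 0 0 0 0.14; 0 0 0 0 0 0.14; 0 0 0 0 0 0.14; 0 0 0 0 0 0.14; 0 0 0 0 0 0.14; 0 0 0 0 0 0.14; 0 0 0 0 0 0"
}}

```text
time: 2.2
tcp_pos: [0.4231, 0.3704, 0.2309]
tool_rot: [-2.896, 0.153, 0.577]
contact_force: [-0.9, -0.1, -0.3]
width: 1.0
```

```bash
python3 -c "
from h import *
goto(.544,-.0235,.20,.028)"
```

```text
t 2.2 pos [0.4231 0.3704 0.2309] rpy [-2.8961  0.1531  0.5767] F [-0.8751 -0.0862 -0.2711] w 1.0000122710975226
turn [-0.1968  0.2155  0.526 ] shift now(mm) [-107.402   395.8979  -49.8129] shift after turn [109.8034 397.1612  30.9492]
```

```bash
python3 -c "
from workcell import sensors
o=sensors.observe();print(o['q'],o['joint_vel'])"
```

```text
[ 0.57569936  0.36866439 -0.00552906  1.34994417  0.24532513  3.14061697] [ 0.0725453  -0.01296053 -0.00676422 -0.0234355   0.0353149  -0.00039238]
```

>>> {"api": "move_arm", "payload": {
  "rows": "0 0 0 0 0 0; 0 0 0 0 0 0"
}}

```text
time: 2.4
tcp_pos: [0.42, 0.3749, 0.2319]
tool_rot: [-2.894, 0.15, 0.585]
contact_force: [0.1, 0.2, 0.4]
width: 1.003
```

```bash
python3 -c "
from workcell import sensors
from h import *
o=sensors.observe();print(o['q'],o['joint_vel'])
goto(.544,-.0235,.20,.028)"
```

```text
[ 0.58444445  0.366884   -0.00574872  1.34881246  0.2470655   3.14056781] [ 1.85459743e-02 -4.85802868e-03  1.88900157e-03  6.80766004e-04
 -3.52708434e-04 -4.92647057e-05]
t 2.4 pos [0.42   0.3749 0.2319] rpy [-2.8944  0.1504  0.5854] F [0.1471 0.2324 0.4101] w 1.0025724128381395
turn [-0.1984  0.2143  0.5349] shift now(mm) [-110.654   400.3774  -50.455 ] shift after turn [112.8223 401.6769  31.9204]
```

The joint-6 sign is the opposite of what I assumed: yaw = q1 − q6 + π, and joint 6 hit its limit. I'll unwind the other way and use the half-turn-equivalent grasp.

>>> {"api": "move_arm", "payload": {
  "rows": "0 0 0 0 0 -0.14; 0 0 0 0 0 -0.14; 0 0 0 0 0 -0.14; 0 0 0 0 0 -0.14; 0 0 0 0 0 0; 0 0 0 0 0 0"
}}

```text
time: 3.0
tcp_pos: [0.4197, 0.3753, 0.2322]
tool_rot: [-2.853, -0.001, 1.124]
contact_force: [0.5, 0.6, -0.4]
width: 0.999
```

```bash
python3 -c "
from workcell import sensors
from h import *
o=sensors.observe();print(o['q'],o['joint_vel'])
goto(.544,-.0235,.20,o['tool_rot'][2])
goto(.544,-.0235,.20,.028-np.pi)"
```

```text
[ 0.58547036  0.36654477 -0.0055076   1.34898765  0.24685874  2.5839046 ] [-0.00980812  0.00076715  0.00117975  0.00121283  0.00130473 -0.00423466]
t 3.0 pos [0.4197 0.3753 0.2322] rpy [-2.8534 -0.0009  1.1244] F [ 0.4569  0.5951 -0.3981] w 0.9985675779340409
turn [-0.2882 -0.0009  0.0001] shift now(mm) [-306.0429  281.6549  -50.1901] shift after turn [-306.0151  284.3045   32.194 ]
t 3.0 pos [0.4197 0.3753 0.2322] rpy [-2.8534 -0.0009  1.1244] F [ 0.4569  0.5951 -0.3981] w 0.9985675779340409
turn [-0.1789 -0.2949 -2.0286] shift now(mm) [-306.0429  281.6549  -50.1901] shift after turn [-113.1037 -402.0968   32.194 ]
```

>>> {"api": "move_arm", "payload": {
  "rows": "0 0 0 -0.144 0 0; 0 0 0 -0.144 0 0; 0 0 0 0 0 -0.1364; 0 0 0 0 0 -0.1364; 0 0 0 0 0 -0.1364; 0 0 0 0 0 -0.1364; 0 0 0 0 0 -0.1364; 0 0 0 0 0 -0.1364; 0 0 0 0 0 -0.1364; 0 0 0 0 0 -0.1364; 0 0 0 0 0 -0.1364"
}}

```text
time: 4.1
tcp_pos: [0.4201, 0.3748, 0.2321]
tool_rot: [3.14, -0.001, 2.357]
contact_force: [0.2, -0.9, -0.2]
width: 0.997
```

>>> {"api": "move_arm", "payload": {
  "rows": "0 0 0 0 0 -0.1364; 0 0 0 0 0 -0.1364; 0 0 0 0 0 -0.1364; 0 0 0 0 0 -0.1364; 0 0 0 0 0 -0.1364; 0 0 0 0 0 -0.1364; 0 0 0 0 0 0; 0 0 0 0 0 0"
}}

```text
time: 4.9
tcp_pos: [0.4202, 0.3746, 0.2321]
tool_rot: [3.14, 0.0, -3.116]
contact_force: [-0.0, -0.2, 0.2]
width: 1.001
```

```bash
python3 -c "
from workcell import sensors
from h import *
o=sensors.observe();print(o['q'],o['joint_vel'])
goto(.544,-.0235,.20,.028-np.pi)"
```

```text
[ 7.27554069e-01  2.42154513e-01 -1.39838260e-01  1.18744685e+00
  9.26777892e-04  7.01759738e-01] [-2.38938934e-03 -7.23753762e-05 -9.12017413e-05 -2.53513368e-04
 -8.60488760e-04 -1.02188882e-02]
t 4.9 pos [0.4202 0.3746 0.2321] rpy [ 3.14    0.0004 -3.1158] F [-0.0014 -0.1501  0.1827] w 1.00119256232037
turn [ 0.0016  0.0004 -0.0022] shift now(mm) [-113.4686 -401.2261   31.5417] shift after turn [-112.5977 -401.4249   32.1274]
```

>>> {"api": "move_arm", "payload": {
  "rows": "-11.3 -40 0 0 0 0; -11.3 -40 0 0 0 0; -11.3 -40 0 0 0 0; -11.3 -40 0 0 0 0; -11.3 -40 0 0 0 0; -11.3 -40 0 0 0 0; -11.3 -40 0 0 0 0; -11.3 -40 0 0 0 0; -11.3 -40 0 0 0 0; -11.3 -40 0 0 0 0; 0 0 0 0 0 0; 0 0 0 0 0 0"
}}

```text
time: 6.1
tcp_pos: [0.5453, -0.0227, 0.2314]
tool_rot: [3.14, 0.0, -3.116]
contact_force: [-1.4, 0.2, -0.8]
width: 1.0
```

```bash
python3 -c "
from workcell import sensors
from h import *
goto(.544,-.0235,.041,.028-np.pi)
save('top','top1'); c=save('side','side1')
cv2.imwrite('pics/z4.png',cv2.resize(c['image'][180:340,230:400,::-1],None,fx=3.5,fy=3.5))"
```

```text
t 6.1 pos [ 0.5453 -0.0227  0.2314] rpy [ 3.1396  0.     -3.1164] F [-1.4094  0.1565 -0.7841] w 0.9997322620412981
turn [ 0.002   0.     -0.0028] shift now(mm) [  1.3394  -1.1393 190.3499] shift after turn [  1.3379  -0.7611 190.3518]
```

View pics/side1.png

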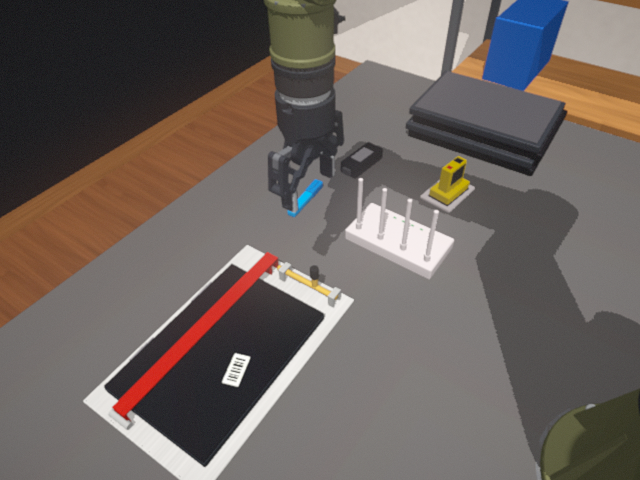

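The side view shows the open gripper above the bolt, with the knob at about (314,271) and the jaws either side of it along y. I'll check the knob with both views, then descend.

```bash
python3 -c "
from h import *
s=load('side0');t=load('top0')
np.set_printoptions(precision=4,suppress=True)
for n,c,box in(('s',s,(255,295,300,330)),('t',t,(235,262,268,290))):
    g=cv2.cvtColor(c['image'],cv2.COLOR_RGB2GRAY);m=(g<60).astype('uint8');sub=np.zeros_like(m);a,b,d,e=box;sub[a:b,d:e]=m[a:b,d:e]
    k=cv2.connectedComponentsWithStats(sub);i=1+np.argmax(k[2][1:,4]);print(n,k[2][i],k[3][i],onz(c,k[3][i],.062))
print(proj(s,[.544,-.0235,.06]),proj(t,[.544,-.0235,.06]), proj(s,[.544,-.0235,.072]))
"
```

```text
Traceback (most recent call last):
ValueError: attempt to get argmax of an empty sequence
```

>>> {"api": "move_arm", "payload": {
  "rows": "0 0 20 0 0 0; 0 0 20 0 0 0; 0 0 20 0 0 0; 0 0 20 0 0 0; 0 0 20 0 0 0; 0 0 0 0 0 0"
}}

```text
time: 6.8
tcp_pos: [0.5429, -0.0203, 0.1291]
tool_rot: [3.14, -0.004, -3.11]
contact_force: [0.5, 0.2, -0.7]
width: 0.995
```

```bash
python3 -c "
from h import *
s=load('side0');t=load('top0')
np.set_printoptions(precision=4,suppress=True)
print(proj(s,[.544,-.0235,.06]),proj(t,[.544,-.0235,.06]), proj(s,[.544,-.0235,.072]))
print(cv2.cvtColor(s['image'],cv2.COLOR_RGB2GRAY)[262:292:2,306:324])
goto(.544,-.0235,.041,.028-np.pi)
"
```

```text
[[314.0736 272.7783]] [[277.2268 249.298 ]] [[313.871  268.2793]]
[[129 129 127 129 130 128 130 130 130 131 127 130 127 129 129 130 129 130]
 [129 129 128 129 129 127 127 130 128 127 129 128 129 128 128 128 129 128]
 [129 130 127 124 111  94  80  77  75  78  83 104 123 128 128 129 128 129]
 [127 129 128 115  79  74  74  74  74  76  76  78 100 129 131 127 128 128]
 [129 129 127 113  74  74  76  79  76  76  75  69  88 118 129 130 128 128]
 [127 127 129 114  74  66  67  68  69  69  65  64  85 118 129 129 129 128]
 [143 131 126 115  77  66  66  67  67  66  66  63  76  97 104  99 111 117]
 [228 221 210 174  97  61  63  67  62  66  61  64  71  85  95  96  94  94]
 [206 218 230 225 200 135  73  61  60  62  65  69  84  93  95  95  97  94]
 [204 198 194 196 195 168 141 130 129 139 137 122 104  98  93  92  92  93]
 [206 209 209 208 197 172 150 154 158 156 149 146 155 165 155 131 118 107]
 [174 185 196 204 207 194 150 153 157 155 148 140 152 172 193 222 231 222]
 [219 204 185 170 177 177 158 156 159 160 168 190 201 196 194 202 211 222]
 [228 229 228 225 217 202 171 170 166 174 199 206 208 209 209 206 201 197]
 [228 229 232 232 232 232 232 227 216 201 174 176 183 194 202 207 210 209]]
t 6.8 pos [ 0.5429 -0.0203  0.1291] rpy [ 3.1396 -0.0044 -3.1103] F [ 0.4841  0.1608 -0.7024] w 0.9951613523276134
turn [ 0.002  -0.0044  0.0033] shift now(mm) [-1.366  -3.402  88.0917] shift after turn [-0.9888 -3.2189 88.1036]
```

>>> {"api": "move_arm", "payload": {
  "rows": "-1 -2 15 0 0 0; 0 0 15 0 0 0; 0 0 15 0 0 0; 0 0 15 0 0 0; 0 0 15 0 0 0; 0 0 12 0 0 0; 0 0 0 0 0 0; 0 0 0 0 0 0"
}}

```text
time: 7.6
tcp_pos: [0.5467, -0.0234, 0.0451]
tool_rot: [3.14, 0.001, -3.111]
contact_force: [0.1, -0.2, 0.2]
width: 1.0
```

```bash
python3 -c "
from h import *
goto(.544,-.0235,.041,.028-np.pi)
c=save('side','side2'); d=save('top','top2')
cv2.imwrite('pics/z5.png',np.hstack([cv2.resize(c['image'][160:320,220:380,::-1],(400,400)),cv2.resize(d['image'][170:330,200:360,::-1],(400,400))]))"
```

```text
t 7.6 pos [ 0.5467 -0.0234  0.0451] rpy [ 3.1401  0.0007 -3.1113] F [ 0.0916 -0.1794  0.1774] w 0.999736998373317
turn [0.0015 0.0007 0.0023] shift now(mm) [ 2.7394 -0.0381  4.0874] shift after turn [ 2.7366 -0.0384  4.0892]
```

View pics/z5.png

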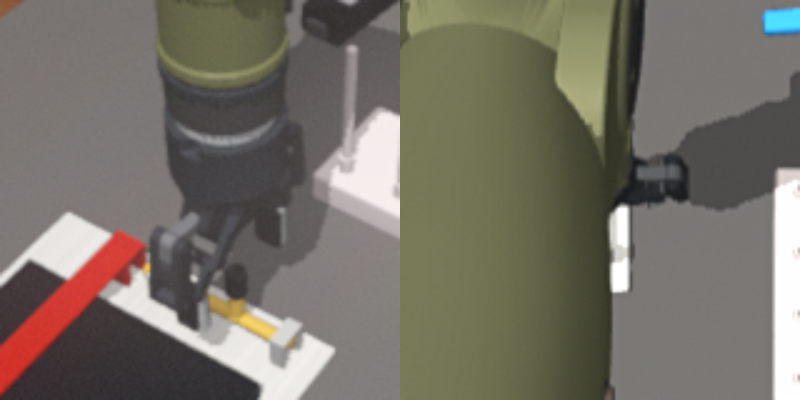

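The zoom shows the knob standing between the open fingers, above the brass bolt. I'll close gently.

>>> {"api": "move_arm", "payload": {
  "rows": "2 0 3 0 0 0; 0 0 0 0 0 0; 0 0 0 0 0 0; 0 0 0 0 0 0; 0 0 0 0 0 0; 0 0 0 0 0 0; 0 0 0 0 0 0; 0 0 0 0 0 0",
  "fingers": 1,
  "force": 25
}}

```text
time: 8.5
tcp_pos: [0.5446, -0.0234, 0.0417]
tool_rot: [3.139, 0.001, -3.111]
contact_force: [0.1, 3.2, 3.5]
width: 0.174
```

>>> {"api": "move_arm", "payload": {
  "rows": "0 0 0 0 0 0; 0 0 0 0 0 0; 0 0 0 0 0 0; 0 0 0 0 0 0"
}}

```text
time: 8.9
tcp_pos: [0.5446, -0.0234, 0.0417]
tool_rot: [3.139, 0.001, -3.112]
contact_force: [-1.9, 5.1, 4.9]
width: 0.177
```

>>> {"api": "move_arm", "payload": {
  "rows": "-4 0 0 0 0 0; -4 0 0 0 0 0; -4 0 0 0 0 0; -4 0 0 0 0 0; -4 0 0 0 0 0; -4 0 0 0 0 0; -4 0 0 0 0 0; -4 0 0 0 0 0; 0 0 0 0 0 0"
}}

```text
time: 9.8
tcp_pos: [0.5769, -0.0224, 0.0417]
tool_rot: [3.139, 0.001, -3.111]
contact_force: [-1.1, 5.4, 4.0]
width: 0.179
```

>>> {"api": "move_arm", "payload": {
  "rows": "-3 0 0 0 0 0; -3 0 0 0 0 0; -2 0 0 0 0 0; -2 0 0 0 0 0; -1 0 0 0 0 0; 0 0 0 0 0 0; 0 0 0 0 0 0"
}}

```text
time: 10.5
tcp_pos: [0.5864, -0.0221, 0.0417]
tool_rot: [3.139, -0.001, -3.112]
contact_force: [-4.4, 4.4, 9.2]
width: 0.178
```

>>> {"api": "move_arm", "payload": {
  "rows": "-1 0 0 0 0 0; -1 0 0 0 0 0; 0 0 0 0 0 0"
}}

```text
time: 10.8
tcp_pos: [0.5864, -0.0221, 0.0416]
tool_rot: [3.139, -0.005, -3.112]
contact_force: [-11.1, 4.9, 14.1]
width: 0.178
```

>>> {"api": "move_arm", "payload": {
  "rows": "-1 0 0 0 0 0; -1 0 0 0 0 0; 0 0 0 0 0 0"
}}

```text
time: 11.1
tcp_pos: [0.5865, -0.0221, 0.0415]
tool_rot: [3.139, -0.008, -3.112]
contact_force: [-16.2, 5.1, 19.1]
width: 0.171
```

>>> {"api": "move_arm", "payload": {
  "rows": "-1 0 0 0 0 0; 0 0 0 0 0 0; 0 0 0 0 0 0"
}}

```text
time: 11.4
tcp_pos: [0.5865, -0.0221, 0.0415]
tool_rot: [3.139, -0.009, -3.112]
contact_force: [-19.2, 5.1, 21.5]
width: 0.179
```

It has hit the stop: the position no longer changes and the force is rising. I'll ease off part of the commanded lead so nothing is pulled back, then open and rise.

>>> {"api": "move_arm", "payload": {
  "rows": "3 0 0 0 0 0; 0 0 0 0 0 0"
}}

```text
time: 11.6
tcp_pos: [0.5864, -0.022, 0.0416]
tool_rot: [3.139, -0.004, -3.112]
contact_force: [-10.9, 4.3, 12.9]
width: 0.178
```

>>> {"api": "move_arm", "payload": {
  "rows": "0 0 0 0 0 0; 0 0 0 0 0 0; 0 0 0 0 0 0; 0 0 0 0 0 0; 0 0 0 0 0 0; 0 0 0 0 0 0; 0 0 0 0 0 0",
  "fingers": -1
}}

```text
time: 12.3
tcp_pos: [0.5896, -0.0226, 0.0415]
tool_rot: [3.14, 0.001, -3.112]
contact_force: [-0.1, -0.3, -0.8]
width: 1.0
```

>>> {"api": "move_arm", "payload": {
  "rows": "0 0 -10 0 0 0; 0 0 -20 0 0 0; 0 0 -30 0 0 0; 0 0 -40 0 0 0; 0 0 -40 0 0 0; 0 0 -40 0 0 0; 0 0 -20 0 0 0; 0 0 0 0 0 0"
}}

```text
time: 13.1
tcp_pos: [0.5916, -0.0229, 0.2464]
tool_rot: [3.141, 0.008, -3.112]
contact_force: [0.3, 0.5, -0.7]
width: 1.003
```

```bash
python3 -c "
from h import *
goto(.4673,-.409,.24,-.12+np.pi/2)
c=save('side','side3'); d=save('top','top3')
cv2.imwrite('pics/z6.png',np.hstack([cv2.resize(c['image'][230:310,250:350,::-1],(500,400)),cv2.resize(d['image'][170:330,200:360,::-1],(300,400))]))"
```

```text
t 13.1 pos [ 0.5916 -0.0229  0.2464] rpy [ 3.1407  0.0077 -3.1117] F [ 0.2705  0.4799 -0.6548] w 1.0030113148318849
turn [0.0073 0.0049 1.7207] shift now(mm) [ 135.8079 -382.2556    4.9634] shift after turn [-398.2367  -77.1678    6.362 ]
```

View pics/z6.png

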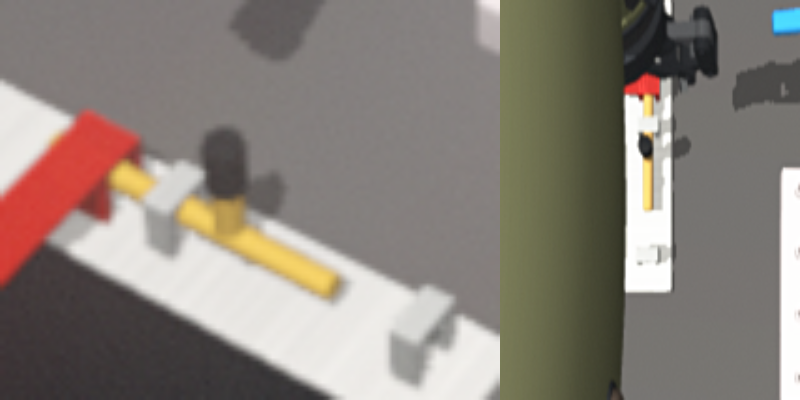

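The zoom shows the brass tip through the red keeper and the knob just short of the second guide. I'll measure its travel.

```bash
python3 -c "
from h import *
np.set_printoptions(precision=4,suppress=True)
a=load('side0');b=load('side3'); 
def kn(c,r0,r1,c0,c1):
    g=cv2.cvtColor(c['image'],cv2.COLOR_RGB2GRAY)[r0:r1,c0:c1]; m=(g<95).astype('uint8'); k=cv2.connectedComponentsWithStats(m);i=1+np.argmax(k[2][1:,4]);print(k[2][i],k[3][i]); return k[2][i][0]+k[2][i][2]/2-.5+c0,k[2][i][1]+r0
# knob top centre pixel
for c,bx in((a,(258,274,300,325)),(b,(248,264,285,305))):
    u,v=kn(c,*bx); print(u,v,onz(c,(u,v+3.5),.072))
t=load('top3');g=cv2.cvtColor(t['image'],cv2.COLOR_RGB2GRAY)[218:238,252:266];print(g)
"
```

```text
[10  8  9  8 67] [13.8358 11.7164]
314.0 266 [ 0.5422 -0.0214  0.072 ]
[ 5  8  9  8 63] [ 9.1905 11.7302]
294.0 256 [ 0.5846 -0.0199  0.072 ]
[[70 68 67 65 67 62 63 62 60 59 57 55 48 46]
 [70 68 66 66 66 64 62 63 60 59 55 55 49 44]
 [69 67 66 66 65 65 64 62 60 59 57 54 49 43]
 [69 68 67 65 66 64 63 63 61 59 57 55 51 43]
 [69 67 67 66 65 65 63 62 61 59 56 56 50 44]
 [69 68 66 65 65 64 63 61 60 59 56 54 51 43]
 [68 67 67 67 66 64 63 61 60 60 57 55 50 42]
 [70 68 67 66 65 64 63 62 59 58 56 55 50 43]
 [68 68 67 65 66 64 64 62 61 60 58 56 50 44]
 [68 68 67 65 64 64 63 61 60 60 57 55 50 43]
 [68 69 67 67 65 64 62 61 59 58 57 54 51 43]
 [69 67 66 65 65 65 64 63 61 59 57 54 52 44]
 [68 67 67 66 65 62 64 61 61 59 57 54 52 44]
 [69 67 67 67 65 64 63 62 60 60 58 55 52 44]
 [69 68 67 65 65 65 62 61 60 59 57 55 51 43]
 [69 67 68 66 65 64 63 61 60 60 57 57 52 44]
 [69 68 67 68 66 66 63 62 60 59 57 55 52 43]
 [69 68 66 66 66 64 62 62 60 60 57 55 51 45]
 [69 68 66 67 66 64 63 62 59 60 57 55 52 43]
 [69 68 67 65 66 64 62 62 61 59 57 56 51 43]]
```

Measured travel is about 42 mm with a hard stop felt. There is time to confirm it by pushing from behind with shut fingers, so I'll do that.

>>> {"api": "move_arm", "payload": {
  "rows": "20 0 20 0 0 0; 16 0 30 0 0 0; 0 0 30 0 0 0; 0 0 30 0 0 0; 0 0 30 0 0 0; 0 0 30 0 0 0; 0 0 15 0 0 0; 0 0 9 0 0 0; 0 0 0 0 0 0",
  "fingers": 1
}}

```text
time: 14.1
tcp_pos: [0.5514, -0.0235, 0.0454]
tool_rot: [3.14, -0.004, -3.112]
contact_force: [0.4, 0.3, 0.9]
width: 0.002
```

```bash
python3 -c "
from h import *
goto(.5864,-.022,.052,.028-np.pi)
c=save('side','side4')
cv2.imwrite('pics/z7.png',cv2.resize(c['image'][190:320,250:380,::-1],(600,600)))"
```

```text
t 14.1 pos [ 0.5514 -0.0235  0.0454] rpy [ 3.1398 -0.0037 -3.1118] F [0.3959 0.3191 0.9335] w 0.001830931571027802
turn [ 0.0018 -0.0037  0.0018] shift now(mm) [-34.9707   0.4584  -6.6895] shift after turn [-34.9945   0.5098  -6.5602]
```

View pics/z7.png

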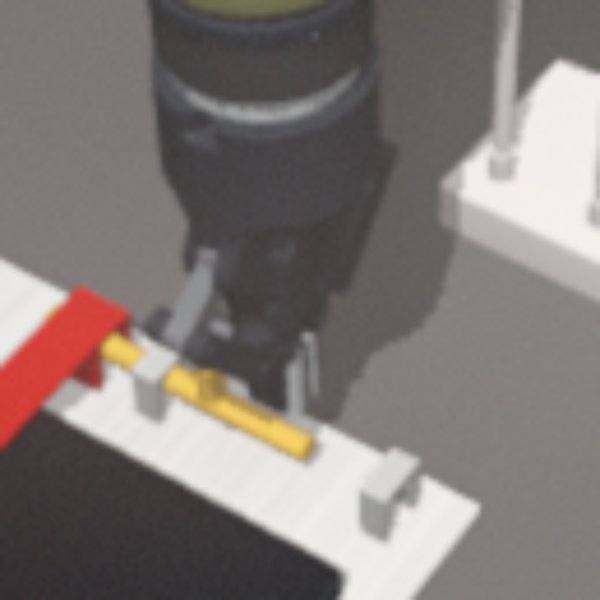

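The shut fingertips stand behind the knob. I'll raise 5 mm and push forward.

>>> {"api": "move_arm", "payload": {
  "rows": "-4 0 -5 0 0 0; -4 0 0 0 0 0; -3 0 0 0 0 0; -2 0 0 0 0 0; -2 0 0 0 0 0; 0 0 0 0 0 0"
}}

```text
time: 14.75
tcp_pos: [0.5677, -0.0231, 0.0523]
tool_rot: [3.14, -0.001, -3.112]
contact_force: [-3.0, 0.0, 3.0]
width: 0.002
```

>>> {"api": "move_arm", "payload": {
  "rows": "-2 0 0 0 0 0; -2 0 0 0 0 0; 0 0 0 0 0 0"
}}

```text
time: 15.05
tcp_pos: [0.5678, -0.023, 0.0517]
tool_rot: [3.14, -0.008, -3.112]
contact_force: [-12.5, -0.2, 10.4]
width: 0.001
```

>>> {"api": "move_arm", "payload": {
  "rows": "-2 0 0 0 0 0; -1 0 0 0 0 0; 0 0 0 0 0 0"
}}

```text
time: 15.35
tcp_pos: [0.568, -0.023, 0.0513]
tool_rot: [3.14, -0.012, -3.112]
contact_force: [-20.1, -0.5, 15.9]
width: -0.001
```

A firm stop at 20 N with no movement, so the bolt is home. Next I back off, rise and turn for the reader.

>>> {"api": "move_arm", "payload": {
  "rows": "8 0 0 0 0 0; 4 0 -10 0 0 0; 0 0 -30 0 0 0; 0 0 -40 0 0 0; 0 0 -40 0 0 0; 0 0 -40 0 0 0; 0 0 -30 0 0 0; 0 0 0 0 0 0"
}}

```text
time: 16.15
tcp_pos: [0.5671, -0.0237, 0.2487]
tool_rot: [3.141, 0.011, -3.112]
contact_force: [0.2, 0.4, -0.4]
width: 0.0
```

>>> {"api": "move_arm", "payload": {
  "rows": "0 0 0 0 0 0.143; 0 0 0 0 0 0.143; 0 0 0 0 0 0.143; 0 0 0 0 0 0.143; 0 0 0 0 0 0.143; 0 0 0 0 0 0.143; 0 0 0 0 0 0.143; 0 0 0 0 0 0.143; 0 0 0 0 0 0.143; 0 0 0 0 0 0.143; 0 0 0 0 0 0.143; 0 0 0 0 0 0.143",
  "fingers": -1
}}

```text
time: 17.35
tcp_pos: [0.5637, -0.0235, 0.2423]
tool_rot: [3.141, -0.002, 1.45]
contact_force: [-0.3, 0.3, 0.4]
width: 1.002
```

```bash
python3 -c "
from h import *
goto(.4673,-.409,.26,-.12+np.pi/2)"
```

```text
t 17.35 pos [ 0.5637 -0.0235  0.2423] rpy [ 3.1408 -0.0016  1.4496] F [-0.2978  0.3185  0.4232] w 1.0020074106259935
turn [ 0.0008 -0.0016 -0.0012] shift now(mm) [-394.2609  -49.058   -18.3524] shift after turn [-394.2293  -49.5594  -17.672 ]
```

>>> {"api": "move_arm", "payload": {
  "rows": "-39.4 -4.9 -2 0 0 0; -39.4 -4.9 0 0 0 0; -39.4 -4.9 0 0 0 0; -39.4 -4.9 0 0 0 0; -39.4 -4.9 0 0 0 0; -39.4 -4.9 0 0 0 0; -39.4 -4.9 0 0 0 0; -39.4 -4.9 0 0 0 0; -39.4 -4.9 0 0 0 0; -39.4 -4.9 0 0 0 0; 0 0 0 0 0 0; 0 0 0 0 0 0"
}}

```text
time: 18.55
tcp_pos: [0.469, -0.41, 0.2433]
tool_rot: [3.141, -0.002, 1.454]
contact_force: [0.5, 0.0, -0.6]
width: 0.997
```

```bash
python3 -c "
from h import *
goto(.4673,-.4085,.042,-.12+np.pi/2)
c=save('side','side5')
c=save('top','top5')
"
```

```text
t 18.55 pos [ 0.469  -0.41    0.2433] rpy [ 3.1414 -0.002   1.4535] F [ 0.5482  0.0045 -0.6207] w 0.9966989794930669
turn [ 0.0002 -0.002   0.0027] shift now(mm) [  0.8971  -1.9555 201.3386] shift after turn [  1.3018  -1.9196 201.3367]
```

View pics/side5.png

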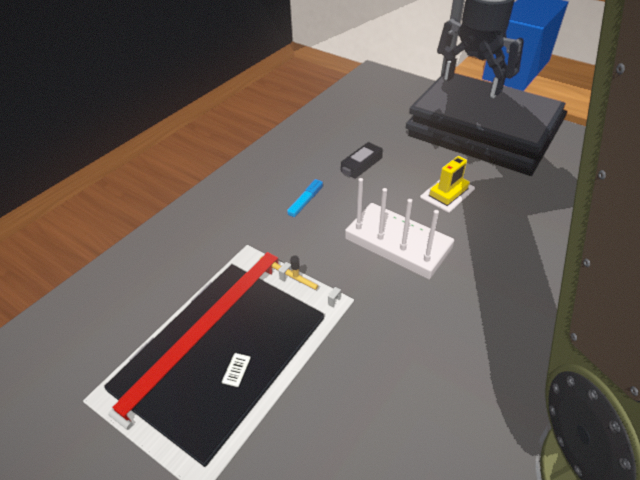

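View pics/top5.png

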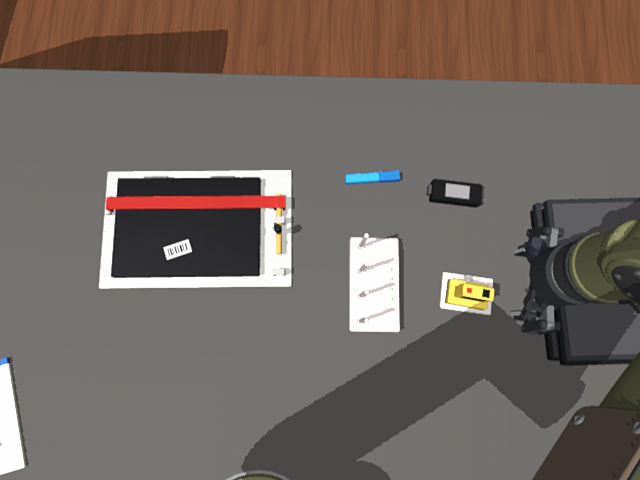

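The top view has the gripper over the reader once parallax is allowed for, and the router is undisturbed. I'll descend.

>>> {"api": "move_arm", "payload": {
  "rows": "1 -2 25 0 0 0; 0 0 25 0 0 0; 0 0 25 0 0 0; 0 0 25 0 0 0; 0 0 25 0 0 0; 0 0 0 0 0 0; 0 0 0 0 0 0"
}}

```text
time: 19.35
tcp_pos: [0.4679, -0.4068, 0.1193]
tool_rot: [-3.141, -0.002, 1.457]
contact_force: [0.2, 0.3, 1.0]
width: 0.997
```

```bash
python3 -c "
from h import *
goto(.4673,-.4085,.042,-.12+np.pi/2)
c=save('side','side6')
d=save('top','top6')
cv2.imwrite('pics/z8.png',np.hstack([cv2.resize(c['image'][80:240,380:540,::-1],(400,400)),cv2.resize(d['image'][220:380,420:580,::-1],(400,400))]))
"
```

```text
t 19.35 pos [ 0.4679 -0.4068  0.1193] rpy [-3.1414 -0.0019  1.4569] F [0.2344 0.303  0.9515] w 0.996550633079592
turn [-0.0002 -0.0019  0.0061] shift now(mm) [-1.9003 -0.4119 77.3114] shift after turn [-1.7526 -0.416  77.3149]
```

View pics/z8.png

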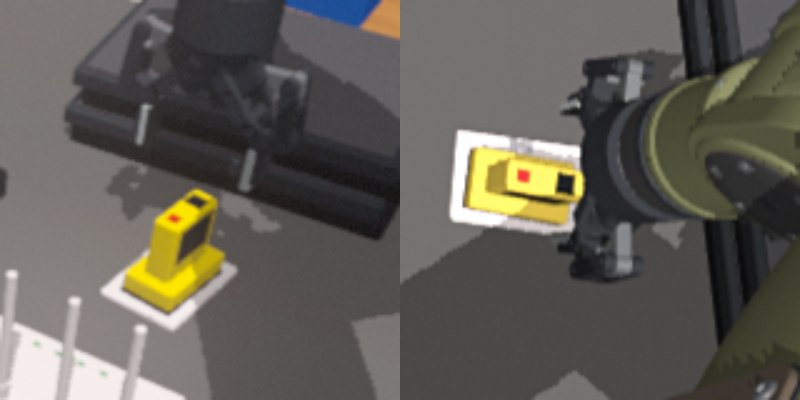

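>>> {"api": "move_arm", "payload": {
  "rows": "-1 0 15 0 0 0; 0 0 15 0 0 0; 0 0 15 0 0 0; 0 0 15 0 0 0; 0 0 15 0 0 0; 0 0 0 0 0 0; 0 0 0 0 0 0"
}}

```text
time: 20.15
tcp_pos: [0.4677, -0.4089, 0.0445]
tool_rot: [3.141, -0.001, 1.456]
contact_force: [-0.4, -0.3, -0.2]
width: 0.996
```

```bash
python3 -c "
from h import *
goto(.4673,-.4085,.042,-.12+np.pi/2)
c=save('side','side7')
d=save('top','top7')
cv2.imwrite('pics/z9.png',np.hstack([cv2.resize(c['image'][120:220,400:500,::-1],(400,400)),cv2.resize(d['image'][240:340,430:530,::-1],(400,400))]))
"
```

```text
t 20.15 pos [ 0.4677 -0.4089  0.0445] rpy [ 3.141  -0.0013  1.4555] F [-0.3544 -0.2652 -0.1623] w 0.9961599971626233
turn [ 0.0005 -0.0013  0.0047] shift now(mm) [ 0.3763 -0.4818  2.4711] shift after turn [ 0.3772 -0.4823  2.4709]
```

View pics/z9.png

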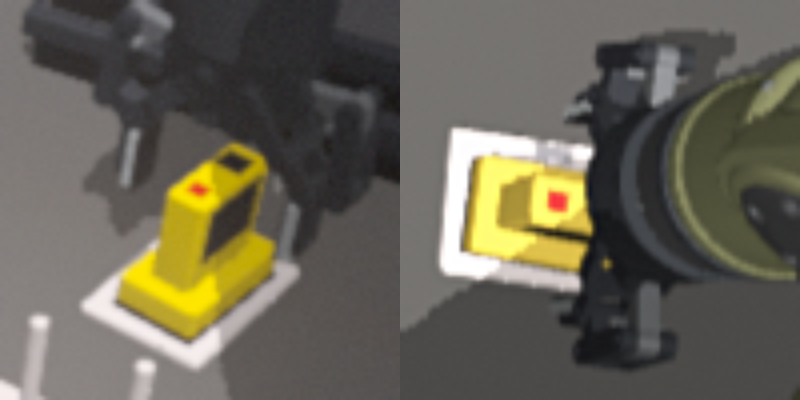

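The fingers straddle the grip bar, with the fingertip midpoint on the bar's centre. I'll close.

>>> {"api": "move_arm", "payload": {
  "rows": "0 0 2 0 0 0; 0 0 0 0 0 0; 0 0 0 0 0 0; 0 0 0 0 0 0; 0 0 0 0 0 0; 0 0 0 0 0 0; 0 0 0 0 0 0; 0 0 0 0 0 0; 0 0 0 0 0 0; 0 0 0 0 0 0",
  "fingers": 1,
  "force": 50
}}

```text
time: 21.25
tcp_pos: [0.4676, -0.4088, 0.0422]
tool_rot: [3.141, -0.001, 1.455]
contact_force: [0.3, 1.5, 4.4]
width: 0.279
```

>>> {"api": "move_arm", "payload": {
  "rows": "0 0 -10 0 0 0; 0 0 -20 0 0 0; 0 0 -30 0 0 0; 0 0 -30 0 0 0; 0 0 -30 0 0 0; 0 0 -30 0 0 0; 0 0 -30 0 0 0; 0 0 -20 0 0 0; 0 0 0 0 0 0; 0 0 0 0 0 0"
}}

```text
time: 22.25
tcp_pos: [0.4672, -0.409, 0.2414]
tool_rot: [-3.141, -0.002, 1.455]
contact_force: [0.3, 0.5, -2.0]
width: 0.279
```

```bash
python3 -c "
from h import *
goto(.5445,.1828,.25,.355+np.pi/2)
c=save('side','side8')
d=save('top','top8')
cv2.imwrite('pics/z10.png',np.hstack([cv2.resize(c['image'][0:200,400:600,::-1],(400,400)),cv2.resize(d['image'][200:400,440:640,::-1],(400,400))]))
"
```

```text
t 22.25 pos [ 0.4672 -0.409   0.2414] rpy [-3.1415 -0.0017  1.4553] F [ 0.3188  0.5253 -1.9925] w 0.27868360026190747
turn [ 0.0003 -0.0016 -0.4705] shift now(mm) [596.7816   8.6232  -7.6364] shift after turn [528.0273 278.1975  -8.6214]
```

View pics/z10.png

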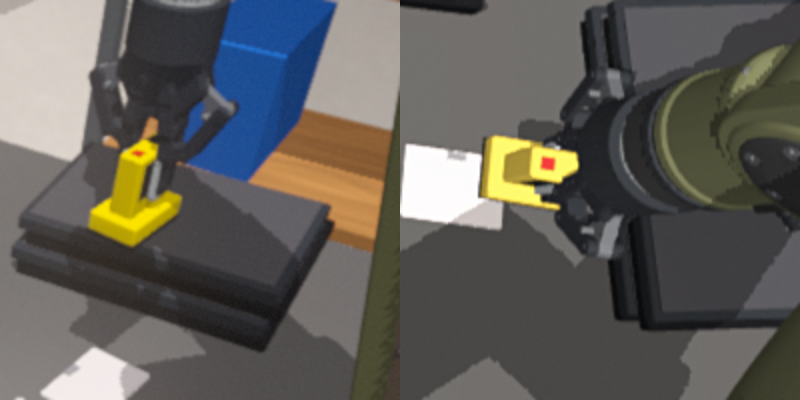

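The reader is firmly held and upright (opening 24 mm, weight about 2 N). Its underside is at about 0.207 m against the 0.150 m antenna tips. I'll carry it over the router.

>>> {"api": "move_arm", "payload": {
  "rows": "10 0 0 0 0 0; 20 0.5 0 0 0 0; 30 0.5 0 0 0 0; 30 0.5 0 0 0 0; 30 0.5 0 0 0 0; 30 0.5 0 0 0 0; 30 0.5 0 0 0 0; 30 0.5 0 0 0 0; 30 0.5 0 0 0 0; 30 0.5 0 0 0 0; 30 0.5 0 0 0 0; 30 0.5 0 0 0 0"
}}

```text
time: 23.55
tcp_pos: [0.5098, -0.0791, 0.242]
tool_rot: [-3.141, -0.002, 1.456]
contact_force: [-0.5, -0.0, -1.0]
width: 0.276
```

>>> {"api": "move_arm", "payload": {
  "rows": "30 0.5 0 0 0 0; 30 0.5 0 0 0 0; 30 0.5 0 0 0 0; 30 0.5 0 0 0 0; 30 0.5 0 0 0 0; 30 0.5 0 0 0 0; 30 0 0 0 0 0; 30 0 0 0 0 0; 17 0 0 0 0 0; 10 0 0 0 0 0; 0 0 0 0 0 0"
}}

```text
time: 24.65
tcp_pos: [0.544, 0.1839, 0.2425]
tool_rot: [-3.141, -0.001, 1.457]
contact_force: [0.2, -0.0, -1.8]
width: 0.276
```

>>> {"api": "move_arm", "payload": {
  "rows": "0 0 0 0 0 -0.08; 0 0 0 0 0 -0.08; 0 0 0 0 0 -0.08; 0 0 0 0 0 -0.08; 0 0 0 0 0 -0.08; 0 0 0 0 0 -0.07; 0 0 0 0 0 0; 0 0 0 0 0 0"
}}

```text
time: 25.45
tcp_pos: [0.5444, 0.182, 0.2429]
tool_rot: [3.141, -0.001, 1.923]
contact_force: [-0.5, -0.6, -1.6]
width: 0.279
```

```bash
python3 -c "
from h import *
goto(.5445,.1828,.13,.355+np.pi/2)
c=save('side','side9')
d=save('top','top9')
"
```

```text
t 25.45 pos [0.5444 0.182  0.2429] rpy [ 3.141  -0.001   1.9226] F [-0.4626 -0.5624 -1.6165] w 0.27949474319614503
turn [ 0.0006 -0.001  -0.0032] shift now(mm) [  0.5929   0.2739 112.8541] shift after turn [  0.7053   0.3421 112.8533]
```

View pics/side9.png

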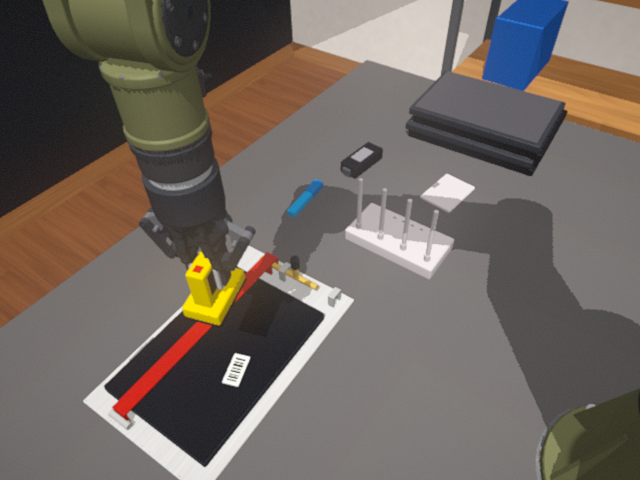

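View pics/top9.png

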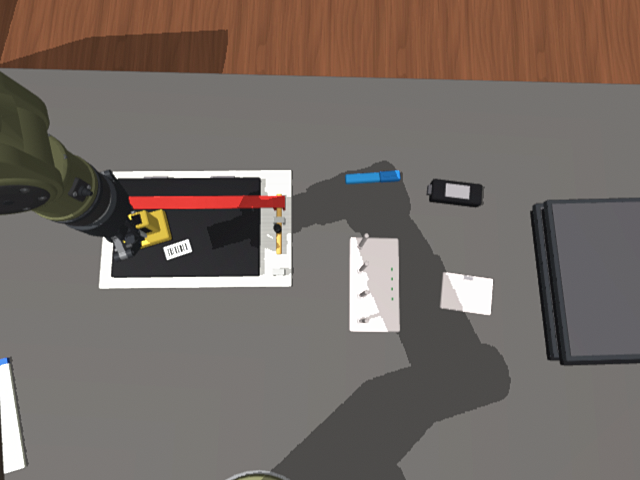

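Both views show the reader held upright above the laptop, the router and its antennas undisturbed, and the strap clear. I'll lower to about 40 mm above the tag and check there.

>>> {"api": "move_arm", "payload": {
  "rows": "0 0 10 0 0 0; 0 0 20 0 0 0; 0 0 20 0 0 0; 0 0 20 0 0 0; 0 0 20 0 0 0; 0 0 20 0 0 0; 0 0 15 0 0 0; 0 0 10 0 0 0; 0 0 5 0 0 0; 0 0 0 0 0 0; 0 0 0 0 0 0"
}}

```text
time: 26.65
tcp_pos: [0.5451, 0.1833, 0.1034]
tool_rot: [3.14, -0.001, 1.925]
contact_force: [-1.1, 0.2, -2.1]
width: 0.274
```

```bash
python3 -c "
from h import *
goto(.5445,.1828,.076,.355+np.pi/2)
c=save('side','side10')
d=save('top','top10')
cv2.imwrite('pics/z11.png',cv2.resize(c['image'][230:400,170:330,::-1],None,fx=3.5,fy=3.5,interpolation=cv2.INTER_CUBIC))
cv2.imwrite('pics/z12.png',cv2.resize(d['image'][180:290,110:240,::-1],None,fx=5,fy=5,interpolation=cv2.INTER_CUBIC))
"
```

```text
t 26.65 pos [0.5451 0.1833 0.1034] rpy [ 3.1398 -0.0012  1.9253] F [-1.106   0.1617 -2.0907] w 0.27396490264705103
turn [ 0.0018 -0.0012 -0.0005] shift now(mm) [-0.3431 -0.7725 27.3896] shift after turn [-0.3091 -0.7237 27.3913]
```

View pics/z11.png

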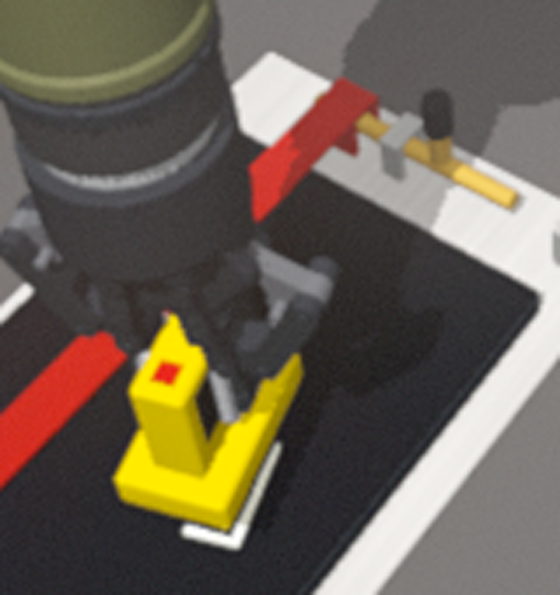

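View pics/z12.png

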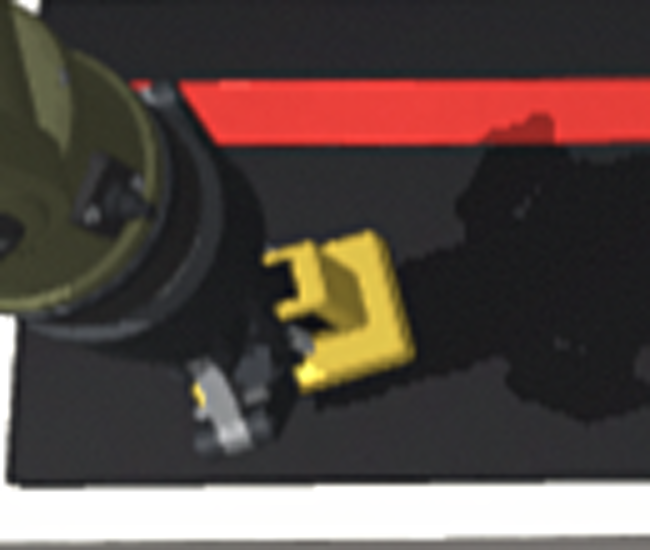

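```bash
python3 -c "
from h import *
c=load('side10');d=load('top10')
cv2.imwrite('pics/z13.png',cv2.resize(c['image'][310:390,195:265,::-1],None,fx=8,fy=7.5,interpolation=cv2.INTER_CUBIC))
cv2.imwrite('pics/z14.png',cv2.resize(d['image'][220:265,155:200,::-1],None,fx=13,fy=13,interpolation=cv2.INTER_CUBIC))
"
```

```text
(no output)
```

View pics/z13.png

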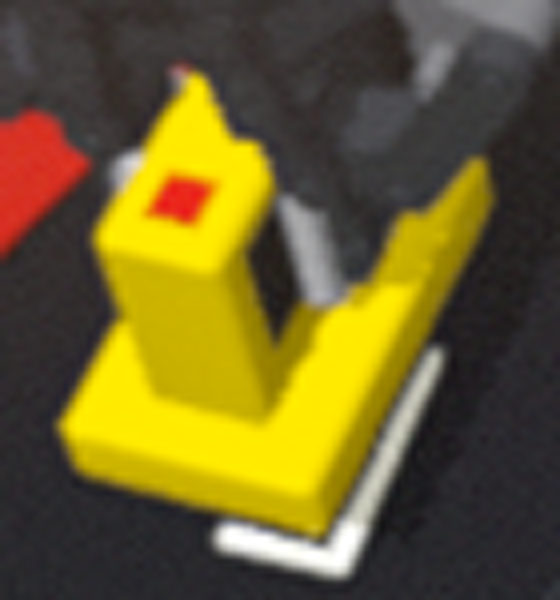

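View pics/z14.png

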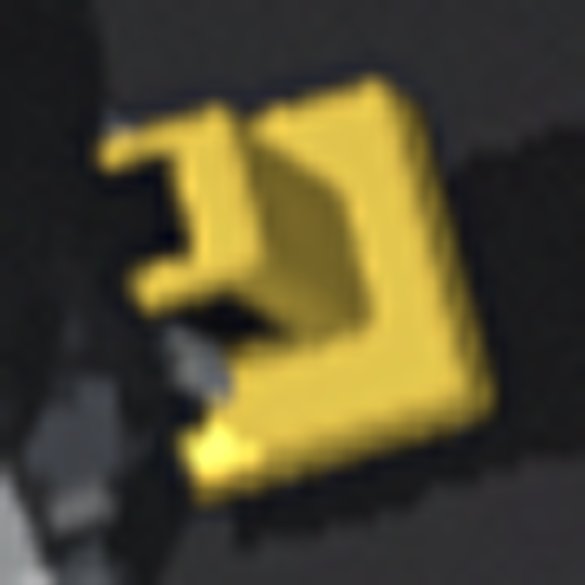

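```bash
cat > m.py <<'E'
from h import *
np.set_printoptions(precision=4,suppress=True)
def rep(zt,s,t,A,B,C,D,Ct,Bo,yaw0=.355):
    a,b,c=[onz(s,p,zt)[:2] for p in(A,B,C)]
    d,e=[onz(t,p,zt)[:2] for p in(D,Ct)]
    print('side A,B,C',a,b,c,'AB',np.linalg.norm(a-b),'BC',np.linalg.norm(b-c),'ctr',(a+c)/2,'yawBC',np.arctan2(-(b-c)[0],(b-c)[1]),'yawAB',np.arctan2((a-b)[1],(a-b)[0]))
    print('top D,C',d,e,np.linalg.norm(d-e),'yaw',np.arctan2((d-e)[1],(d-e)[0]))
    th=np.arctan2((d-e)[1],(d-e)[0]); y=np.array([-np.sin(yaw0),np.cos(yaw0)])
    print('ctr from top',(d+e)/2+.04*y)
    print('tri C',tri(s,C,t,Ct))
    print('bottom B at',onz(s,Bo,zt-.022))
E
python3 - <<'E'
from m import *
s=load('side10');t=load('top10')
S=lambda u,v:((u+.5)/8-.5+195,(v+.5)/7.5-.5+310)
T=lambda u,v:((u+.5)/13-.5+155,(v+.5)/13-.5+220)
rep(.0915,s,t,S(62,425),S(318,493),S(485,160),T(378,80),T(467,385),S(322,535))
# tag refs: visible corner
print('tag corner side',onz(s,S(345,575),.027))
from math import *
c,n=cos(.355),sin(.355)
for x,y in((-.013,.026),):print('pred tag corner',.5446+c*x-n*y,.1828+n*x+c*y)
E
```

```text
side A,B,C [0.5552 0.228 ] [0.5081 0.2123] [0.5326 0.1397] AB 0.049613510240348796 BC 0.07656368486714973 ctr [0.5439 0.1839] yawBC 0.3251117028266973 yawAB 0.3235981901067068
top D,C [0.5806 0.1546] [0.5355 0.1382] 0.047935285775261564 yaw 0.3484017150141372
ctr from top [0.5442 0.1839]
tri C (array([0.5352, 0.1386, 0.0882]), np.float64(0.0018204546328918333))
bottom B at [0.5123 0.2114 0.0695]
tag corner side [0.5232 0.2022 0.027 ]
pred tag corner 0.523373246149218 0.2026601339612379
```

Reader centre measures (0.544, 0.184) against the tag at (0.5446, 0.1828), about 1 mm off. I'll check the tag's yaw and centre once more from the unobstructed first pictures.

```bash
python3 - <<'E'
from h import *
np.set_printoptions(precision=4,suppress=True)
for tag,bx in(('top0',(234,264,158,198)),('side0',(345,395,215,258))):
    c=load(tag);r0,r1,c0,c1=bx
    g=cv2.cvtColor(c['image'],cv2.COLOR_RGB2GRAY)[r0:r1,c0:c1]
    k=8;G=cv2.resize(g,None,fx=k,fy=k,interpolation=cv2.INTER_CUBIC)
    m=cv2.morphologyEx((G>130).astype('uint8'),cv2.MORPH_CLOSE,np.ones((41,41)))
    cn=max(cv2.findContours(m,0,1)[0],key=cv2.contourArea)[:,0]
    P=np.array([onz(c,((u+.5)/k-.5+c0,(v+.5)/k-.5+r0),.027)[:2] for u,v in cn])
    r=cv2.minAreaRect((P*1e4).astype(np.float32));b=cv2.boxPoints(r)/1e4
    e=[b[1]-b[0],b[2]-b[1]];L=max(e,key=np.linalg.norm); L=L*np.sign(L[1])
    print(tag,np.array(r[0])/1e4,np.array(r[1])/1e4,'yaw',np.arctan2(-L[0],L[1]))
from workcell import sensors
print(sensors.observe()['time'])
goto(.5456,.1823,.076,.352+np.pi/2)
E
```

```text
top0 [0.5449 0.1825] [0.0294 0.0547] yaw 0.3636209
side0 [0.5453 0.1822] [0.0289 0.055 ] yaw 0.35448802
26.75
t 26.75 pos [0.5453 0.1834 0.1037] rpy [ 3.1392 -0.0012  1.9254] F [ 0.1108  0.4049 -1.8143] w 0.27616446043549064
turn [ 0.0024 -0.0012  0.0026] shift now(mm) [-1.1918 -0.173  27.7012] shift after turn [-1.1584 -0.1032 27.703 ]
```

>>> {"api": "move_arm", "payload": {
  "rows": "-0.9 0.2 5 0 0 -0.008; -0.9 0.2 6 0 0 0; 0 0 6 0 0 0; 0 0 4 0 0 0; 0 0 3 0 0 0; 0 0 2 0 0 0; 0 0 1 0 0 0; 0 0 0 0 0 0; 0 0 0 0 0 0; 0 0 0 0 0 0"
}}

```text
time: 27.75
tcp_pos: [0.5458, 0.1818, 0.076]
tool_rot: [3.14, -0.001, 1.933]
contact_force: [-1.7, -0.5, -1.9]
width: 0.276
```

```bash
python3 -c "
from h import *
goto(.5462,.1820,.076,.358+np.pi/2)
c=save('side','side11');d=save('top','top11')
cv2.imwrite('pics/z15.png',cv2.resize(c['image'][325:405,195:265,::-1],None,fx=8,fy=7.5,interpolation=cv2.INTER_CUBIC))
cv2.imwrite('pics/z16.png',cv2.resize(d['image'][220:265,155:200,::-1],None,fx=13,fy=13,interpolation=cv2.INTER_CUBIC))
"
```

```text
t 27.75 pos [0.5458 0.1818 0.076 ] rpy [ 3.1404 -0.0013  1.9334] F [-1.6854 -0.5137 -1.8926] w 0.276110598806764
turn [ 0.0012 -0.0013  0.0046] shift now(mm) [0.0771 0.48   0.0391] shift after turn [0.0794 0.4797 0.0385]
```

View pics/z15.png

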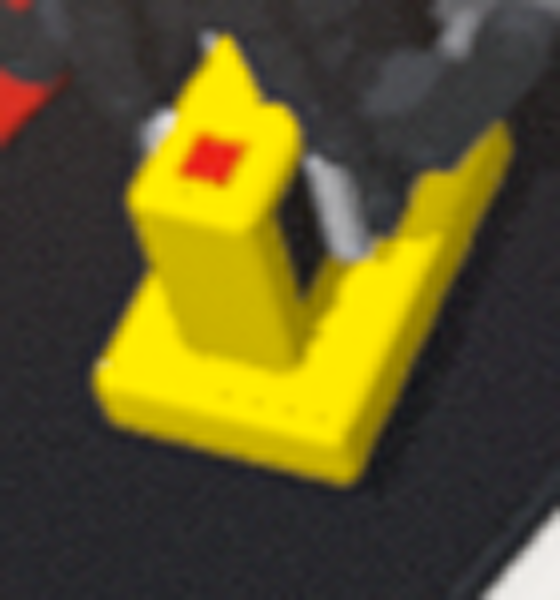

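View pics/z16.png

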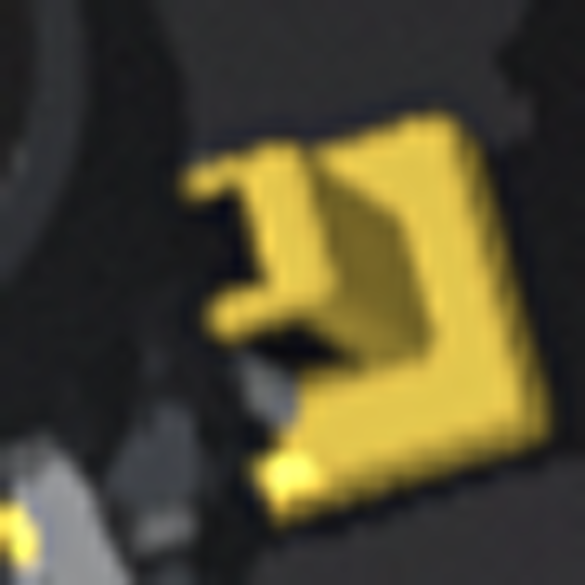

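The reader is upright over the tag. In z15 the top-face corners are A (95,378), B (345,445) and C (506,122); in z16 they are D (447,115) and C (525,415). I'll measure from these.

```bash
python3 - <<'E'
from m import *
s=load('side11');t=load('top11')
S=lambda u,v:((u+.5)/8-.5+195,(v+.5)/7.5-.5+325)
T=lambda u,v:((u+.5)/13-.5+155,(v+.5)/13-.5+220)
rep(.064,s,t,S(95,378),S(345,445),S(506,122),T(447,115),T(525,415),S(352,487),.358)
print('bottom A,B,C',[onz(s,S(*p),.042) for p in((105,418),(352,487),(512,160))])
E
```

```text
side A,B,C [0.5555 0.2267] [0.5083 0.2108] [0.5319 0.1391] AB 0.04978321217301633 BC 0.07543860376369399 ctr [0.5437 0.1829] yawBC 0.3181470290168592 yawAB 0.3245851112921166
top D,C [0.581  0.1517] [0.5354 0.1366] 0.04808866138733333 yaw 0.31861409575681227
ctr from top [0.5442 0.1816]
tri C (array([0.5353, 0.1374, 0.0592]), np.float64(0.0017896185666826916))
bottom B at [0.5115 0.2099 0.042 ]
bottom A,B,C [array([0.5596, 0.2256, 0.042 ]), array([0.5115, 0.2099, 0.042 ]), array([0.536 , 0.1363, 0.042 ])]
```

Centre agrees within about 1 mm, but the corner yaw reads 0.32 against 0.36 for the tool and tag. I'll fit the silhouette edges rather than picked corners.

```bash
cat > e.py <<'E'
from h import *
np.set_printoptions(precision=4,suppress=True)
def edges(tag,zu):
  for cam,(r0,r1,c0,c1),k in((('side'),(325,405,195,265),8),('top',(220,265,155,200),12)):
    c=load(cam+tag); im=cv2.resize(c['image'][r0:r1,c0:c1,::-1],None,fx=k,fy=k,interpolation=cv2.INTER_CUBIC)
    h=cv2.cvtColor(im,cv2.COLOR_BGR2HSV); m=cv2.inRange(h,(18,110,70),(38,255,255))
    cn=max(cv2.findContours(m,0,1)[0],key=cv2.contourArea)[:,0]
    f=lambda p:((p[0]+.5)/k-.5+c0,(p[1]+.5)/k-.5+r0)
    if cam=='side': segs={'A_B bottom(-> x)':((130,450),(320,512),zu),'B_C bottom(-> y)':((375,470),(490,240),zu)}
    else: segs={'C_D bottom(-> x)':((425*12/13+20,160*12/13),(535*12/13,370*12/13),zu),'+x edge top(y)':((330*12/13,142*12/13),(420*12/13,118*12/13),zu+.022),'-x edge bottom(y)':((320*12/13,510*12/13),(520*12/13,448*12/13),zu)}
    for n,(a,b,z) in segs.items():
        a=np.array(a,float);b=np.array(b,float)
        if cam=='side': a[1]*=8/7.5;b[1]*=8/7.5; a[1]=a[1] if 1 else 0
        d=(b-a)/np.linalg.norm(b-a);q=cn-a;u=q@d;v=q@np.array([-d[1],d[0]])
        P=cn[(u>0)&(u<np.linalg.norm(b-a))&(abs(v)<22)]
        if len(P)<15: print(cam,n,'few',len(P));continue
        W=np.array([onz(c,f(p),z)[:2] for p in P]);l=cv2.fitLine((W*1e3).astype(np.float32),cv2.DIST_HUBER,0,.01,.01).ravel()
        th=np.arctan2(l[1],l[0]); th=(th+np.pi/4)%(np.pi/2)-np.pi/4
        print(cam,n,len(P),'yaw %.3f'%th,'pt',l[2:])
    cv2.drawContours(im,[cn],-1,(255,0,0),2); cv2.imwrite(f'pics/e_{cam}{tag}.png',im)
E
python3 -c "
from e import *
edges('11',.042)"
```

```text
side A_B bottom(-> x) 80 yaw 0.332 pt [544.5413 222.2611]
side B_C bottom(-> y) 249 yaw 0.329 pt [521.3495 179.8967]
top C_D bottom(-> x) 138 yaw 0.327 pt [557.42  144.863]
top +x edge top(y) 82 yaw 0.357 pt [578.9528 162.5274]
top -x edge bottom(y) 185 yaw 0.330 pt [528.1858 157.6621]
```

```bash
python3 -c "
import cv2,numpy as np
a=cv2.imread('pics/e_side11.png');b=cv2.imread('pics/e_top11.png');print(a.shape,b.shape)
cv2.imwrite('pics/e11.png',np.hstack([cv2.resize(a,(400,457)),cv2.resize(b,(400,457))]))"
```

```text
(640, 560, 3) (540, 540, 3)
```

View pics/e11.png

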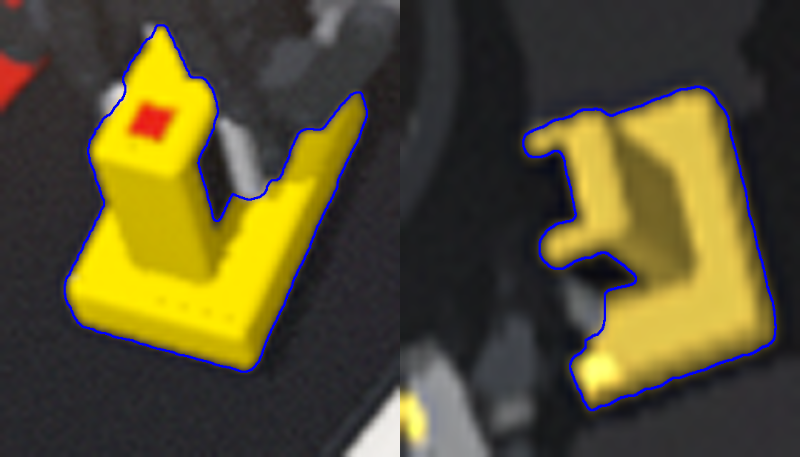

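All edge fits give about 0.33 against the tag's 0.357, so the bar sits about 1.7° turned in the jaws. I'll turn the last bit and settle.

>>> {"api": "move_arm", "payload": {
  "rows": "0 0 0 0 0 -0.014; 0 0 0 0 0 -0.013; 0 0 0 0 0 0; 0 0 0 0 0 0; 0 0 0 0 0 0; 0 0 0 0 0 0; 0 0 0 0 0 0; 0 0 0 0 0 0"
}}

```text
time: 28.65
tcp_pos: [0.5456, 0.1817, 0.0758]
tool_rot: [3.141, -0.001, 1.96]
contact_force: [0.6, -0.3, -1.9]
width: 0.279
```

```bash
python3 -c "
from e import *
goto(.5458,.1818,.076,.385+np.pi/2)
save('side','side12');save('top','top12');edges('12',.042)
from workcell import sensors;print(sensors.observe()['joint_vel'])"
```

```text
t 28.65 pos [0.5456 0.1817 0.0758] rpy [ 3.1407 -0.0012  1.9604] F [ 0.5681 -0.3073 -1.9317] w 0.2788224231501899
turn [ 0.0009 -0.0012  0.0046] shift now(mm) [ 0.0461  0.2151 -0.1824] shift after turn [ 0.0469  0.2147 -0.1827]
side A_B bottom(-> x) 92 yaw 0.346 pt [541.4413 221.537 ]
side B_C bottom(-> y) 251 yaw 0.359 pt [521.3392 178.4325]
top C_D bottom(-> x) 143 yaw 0.361 pt [554.254 143.591]
top +x edge top(y) 82 yaw 0.365 pt [579.9284 161.6998]
top -x edge bottom(y) 183 yaw 0.363 pt [528.368  157.8414]
[-0.0009 -0.0014  0.0009 -0.0011  0.0009  0.0007]
```

View pics/side12.png

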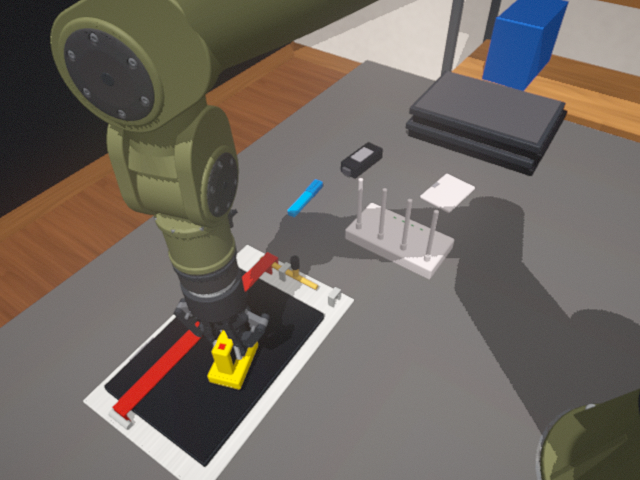

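The reader's yaw now fits at 0.35–0.365, matching the tag's 0.355–0.364. It is upright and still, and the router, highlighter and charger are where they began. I'll hand in.

```bash
python3 -c "
from workcell import job;print(job.sign_off())"
```

```text
the job is handed in; nothing more can be done
None
```

I slid the bolt home, then carried the reader over the router and handed in at about 28.7 s, still holding it over the tag.

- **Bolt:** It slid until it met a hard stop. I pushed it again from behind with shut fingers, and it did not move at 20 N. The pictures show its tip through the keeper. The cameras measured about 42 mm of travel; I judged it home by the stop rather than by that figure, because the bolt may not have started fully drawn back.
- **Reader carry:** I gripped the bar at 50 N and crossed the router with the underside at about 207 mm, against 150 mm for the antenna tips. No contact showed in the force readings.
- **Final pose:** The reader is upright and motionless.
  - **Centring:** It is within about 1–1.5 mm of the tag's centre.
  - **Alignment:** Its edge fits give a yaw of 0.35–0.365, against 0.355–0.364 for the tag. The bar sat about 1.7° turned in the jaws, so I corrected for that.
- **Height, less certain:** The arm position puts the underside about 15 mm above the tag. A rough two-camera corner check read up to 5 mm lower, and the edge spacing suggested about 3.6 mm higher, so I kept the arm's value.
- **Early slip:** I had joint 6's direction wrong at first and it reached its limit in free air, which tilted and shifted the tool. I unwound it and nothing was touched.
- **Other objects:** The router, highlighter and charger look unmoved in the last pictures.

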